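Raise the infeed barrier and push the tube rack home

TASK

With closed fingers and without grasping anything, push the red-and-white counterweighted barrier arm over the lane up past its balance point, most easily by its red ball knob, so that it stays raised by itself. Then gently push the blue tube rack along its lane, from its rear end, until it is home against the end stop. Never lift, tip or squeeze the rack, and leave the bottle, tape measure and capped cutter alone.

Things in the scene. Friction and masses are not known exactly. Their poses are not given: they have to be found in the camera images.
- infeed_lane: fixed aluminium plate, 104 (x) x 385 (y) x 6 mm, with a lane along its y axis; origin on the work surface, mid-lane. y: the way the rack is pushed; x: away from the robot. White guide rails, inner faces at x = -36 and +36 mm, tops at z = 25 mm, run from y = -174 (flared to -207) to +81 mm. Lane floor z = 6 mm. The laser head hangs from x = 0.54 m on (robot frame), 290 mm up: keep the wrist clear.
- lane_stop (a point): middle of the face of the grey end stop block (46 mm high) across the lane's end, at (0, 70, 25) mm in the infeed_lane frame
- barrier (a joint): angle of the arm: 0 = lowered, level over the lane; 1.57 = upright; 1.85 = fully raised, at its limit. Its balance point is near 0.86: below 0.8 it falls back to 0; pushed past 0.95 its own weight carries it, slowly as the hinge is damped, to 1.85, where it stays. Turning it takes about 1 to 2 N at the knob.
- barrier_hinge (a point): fixed point on the hinge axis, which lies across the lane (along lane x) behind the end stop, at (0, 112, 68) mm in the infeed_lane frame; the grey post is 30 mm wide across the lane and 84 mm high; the arm turns on its far side (x = +28 mm), the knob's rod on its near side (x = -34 mm)
- knob (a point): centre of the red ball knob, 28 mm across, on a 10 mm rod fixed to the arm's axle, 100 mm from the hinge axis, at lane x = -34 mm. Arm lowered: 43 mm before the axis (lane -y) and 90 mm above it. As the arm rises the knob runs on that circle in the lane's +y direction, over the axis and beyond it; push it that way.
- bar_end (a point): free end of the red-and-white arm (16 mm round), 136 mm from the hinge axis. Lowered, the arm lies level at lane x = +28 mm, 68 mm over the work surface, from the hinge in the lane's -y direction; a red cross piece 14 mm thick at its end, from x = +4 to +35 mm, bars the rack's way. A dark steel counterweight, 34 mm thick, is behind the hinge, to 50 mm from its axis.
- tube_rack: blue rack of upright grey tubes, in effect a solid block 66 (x) x 169 (y) x 82 mm, about 0.4 kg, loose in the lane, its y along the lane; origin mid-underside. At the start its front (+y) end is 10 to 40 mm short of the lowered cross bar, which blocks its way. Home, its origin is at y = -14 mm and its rear end at y = -99 mm in the infeed_lane frame.
- wash_bottle: white bottle 68 mm in diameter, 159 mm high, beside the lane's end at the left (another stands far back on the desk); origin in the middle of its underside; a bystander
- tape_measure: black and orange tape measure, 64 x 132 x 35 mm, at the desk's left front (another lies far back); a bystander
- cutter: small milling cutter with a green cap, 49 x 18 x 13 mm, lying on the perforated plate at the right, beyond the lane; a bystander

How it is judged:
By the outcome, as a careful person would: the job done as asked, in the order asked, and still so for the second after the job is handed in, with the robot touching nothing.
It also fails if it takes over 61 s, if anything falls off the work surface, if the arm or the gripper's body presses on something with over 40 N, if the wrist force passes 120 N, or if a joint passes its speed limit or range.

ROBOT

A 6-joint arm with a two-finger parallel gripper is mounted at the origin on a cart in front of the work surface, level with it; the furniture and walls round the work are solid. World frame = base frame: x ahead of the robot, y to its left, z up, the work surface at z = 0. Lengths are in mm, angles in rad, forces in N, time in s.
With the tool pointing down it reaches from about 350 to 850 mm from the base axis. Payload 8.1 kg.
Tool frame: the origin (TCP) lies midway between the tips of the shut fingers; the grasp point (between the pads) lies 19 mm behind it; z points along the fingers, y is the line along which they close (so a half turn about z gives the same grasp; the last joint's range is limited). The gripper opens to 93 mm and grips with 3 to 60 N. Pads are 15 mm wide; open, the fingers measure 128 mm over their backs; the gripper's body (75 mm by 188 mm) begins 65 mm behind the grasp point.
Start: joints at [1.162, 0.13, 1.488, -0, 1.523, -0.085], TCP at [190.881, 568.832, 218.635] pointing down, gripper open.
Joint ranges: [-2.96, 2.96], [-0.89, 2.26], [0.02, 2.5], [-1.34, 4.48], [0, 2.73], [-2.66, 2.66]. Speed limits (rad/s): [2.39, 2.39, 2.79, 3.14, 3.14, 3.14].

INTERFACE

Orientations are given as a rotation vector (axis times angle).
In Python, from rig import * gives the robot as it stands.
- The arm moves only by the tool step_arm, never from a script. Its argument "targets" is a list of rows, each a list of 3 entries, a list of its own where there are three numbers: the shift along the tool's x, y, z in mm, then the turn about the tool's z in rad, then the opening, from 0 (shut) to 1 (fully open). A call has 1 to 8 rows; each row shifts and turns the commanded pose from where the row before left it, along the tool's axes as they then stand; what a row does not reach is not made up. A row lasts 1/10 s, in which the tool goes at most 50 mm and 8.59 degrees, less where a joint would pass 70% of its speed; a pose out of reach is approached as far as the arm can. A call with a gripper value outside its range is refused whole. The fingers move at their own pace and stop on an object; "newtons" is the grip in N (left out, the last holds). Time passes only in rows, so rows that do not move let the fingers close. It gives the time, the measured TCP pose, the force, the opening and the grip force at its end, in the units of the state.
- state(): the state, without advancing time (a new reading comes with each control period).
- snapshot(name): name is "scene" or "top" or "wrist"; returns a dict with "color" (480x640x3 uint8, red, green, blue), "fx", "fy", "cx", "cy" (pixels), "camera_from_world" (4x4, takes a point from world to camera coordinates); the wrist camera has in their place "T_tool_cam" (4x4, takes a point from camera to tool coordinates, whose origin is the TCP and whose axes are the flange's). Camera axes: x right, y down, z forward; pixel columns grow to the right and rows downward; lengths in mm; the calibration is good to about 2 mm. A picture is of the moment at which its call begins: read the wrist's pose just before it. There is no depth.
- job_done(): hands the job in; it is judged then, once.
Trained networks look in the newest picture that a camera, given by its name, has taken for a name from the list of things; names that differ only in an ending like _2 or _b are one class to them, and where a whole thing is asked for, a point or a joint stands for the part that bears it (a point fixed in the world has none). Each returns a list of dicts, best first, with "p" (0 to 1); they miss things now and then, are a little off and sometimes report something else, mostly with a low value. They report only what shows in the picture. A call takes as long as a camera call.
- spot_in(camera, thing): "centre" ([row, column] as shares, 0 to 1, of the picture: columns of its width, rows of its height, amid what is visible of it).
- pinpoint(camera, thing): "centre" ([row, column] as shares, 0 to 1, of the picture: columns of its width, rows of its height: a listed point, or the origin of a listed thing).
The state is a dict: "time_s": time; "joint_pos": joint angles; "joint_vel": joint speeds; "tau": joint torques, N m; "tcp_pos": TCP position; "orientation": TCP orientation; "wrist_force": force on the tool from outside, world axes, zero at the start; "wrist_torque": the same for the moment, N m; "finger_gap": finger opening in mm; "gripper_force": force on a finger pad.
Only numpy, scipy, OpenCV 4.12 (cv2) and the standard library are available. Lean on these libraries where they do the work, as an engineer would, in place of code of your own. Each camera call takes 0.05 s, during which the arm holds its last target. There are 200 camera calls.

## Working session

There is one attempt and no reset: what is moved stays moved. The work goes in short steps, Python scripts to look and compute and a tool call to move; the robot and the scene stay as the last step left them, time stands still between calls to the robot, and variables do not carry over. Pictures are saved under pics/ and viewed, at most 10 in all, crops included, and the job is handed in when it is done.

Besides the shell and the picture viewer there is one more tool, called as name(argument=value, ...), one argument or row to a line, values as JSON. step_arm: Moves the arm, as the interface text tells. Its arguments: {"type":"object","properties":{"targets":{"type":"array"},"newtons":{"type":"number"}},"required":["targets"]}

```bash
mkdir -p pics; cat > h.py <<'E'
from rig import *
import numpy as np, cv2
def ray(s,c):
    T=np.array(s["camera_from_world"]);R=T[:3,:3];o=-R.T@T[:3,3]
    u,v=c[1]*640,c[0]*480
    return o,R.T@np.array([(u-s["cx"])/s["fx"],(v-s["cy"])/s["fy"],1])
def atz(s,c,z):
    o,d=ray(s,c);return o+d*(z-o[2])/d[2]
def tri(rs):
    A=sum(np.eye(3)-np.outer(d,d)/(d@d) for o,d in rs);b=sum((np.eye(3)-np.outer(d,d)/(d@d))@o for o,d in rs)
    return np.linalg.solve(A,b)
def proj(s,p):
    T=np.array(s["camera_from_world"]);q=T[:3,:3]@p+T[:3,3]
    return s["fx"]*q[0]/q[2]+s["cx"],s["fy"]*q[1]/q[2]+s["cy"]
E
cat > look.py <<'E'
from h import *
import sys
S={}
for n in("scene","top"):
    S[n]=snapshot(n);cv2.imwrite(f"pics/{n}{sys.argv[1]}.png",S[n]["color"][:,:,::-1])
Z=dict(infeed_lane=0,lane_stop=25,barrier_hinge=68,knob=158,bar_end=68,tube_rack=0,wash_bottle=0,tape_measure=0,cutter=0)
for t,z in Z.items():
    rs=[]
    for n in S:
        r=pinpoint(n,t)
        for k in r[:2]:print(t,n,np.round(np.array(k["centre"])*[480,640]),round(k["p"],2),np.round(atz(S[n],k["centre"],z)))
        if r:rs.append(ray(S[n],r[0]["centre"]))
    if len(rs)>1:print("   tri",np.round(tri(rs)))
E
python3 look.py 0; python3 -c "
from rig import *
s=state();print(s['time_s'],s['orientation'],s['tcp_pos'])"
```

```text
infeed_lane scene [259. 326.] 0.63 [545. 231.   0.]
infeed_lane top [274. 364.] 0.93 [446.  38.   0.]
   tri [423.  51. 120.]
lane_stop scene [282. 327.] 0.76 [454. 106.  25.]
lane_stop top [269. 338.] 0.72 [455. 107.  25.]
   tri [455. 107.  24.]
barrier_hinge scene [258. 316.] 0.8 [456. 148.  68.]
barrier_hinge top [264. 318.] 0.93 [464. 159.  68.]
barrier_hinge top [271. 337.] 0.3 [444. 111.  68.]
   tri [464. 159.  61.]
knob scene [233. 314.] 0.73 [423. 109. 158.]
knob top [274. 339.] 0.76 [428. 107. 158.]
   tri [426. 109. 158.]
bar_end scene [281. 358.] 0.85 [463.   8.  68.]
bar_end top [258. 377.] 0.88 [478.   9.  68.]
bar_end top [270. 362.] 0.37 [447.  47.  68.]
   tri [473.  12.  64.]
tube_rack scene [333. 375.] 0.98 [432. -86.   0.]
tube_rack top [280. 417.] 0.94 [ 430. -101.    0.]
   tri [427. -98.  10.]
wash_bottle scene [259. 326.] 0.7 [546. 233.   0.]
wash_bottle top [240. 294.] 0.65 [538. 224.   0.]
   tri [538. 223.   7.]
tape_measure scene [241. 235.] 0.97 [414. 464.   0.]
tape_measure scene [258. 317.] 0.43 [529. 248.   0.]
tape_measure top [270. 336.] 0.32 [455. 112.   0.]
   tri [352. 151. 166.]
cutter scene [316. 425.] 0.5 [ 556. -108.    0.]
cutter top [229. 416.] 0.48 [ 565. -101.    0.]
   tri [ 565. -101.   -7.]
1.0 [-5.06426723e-01 -3.10049878e+00 -3.08128088e-05] [190.86515172 568.83066073 218.66676209]
```

View pics/scene0.png

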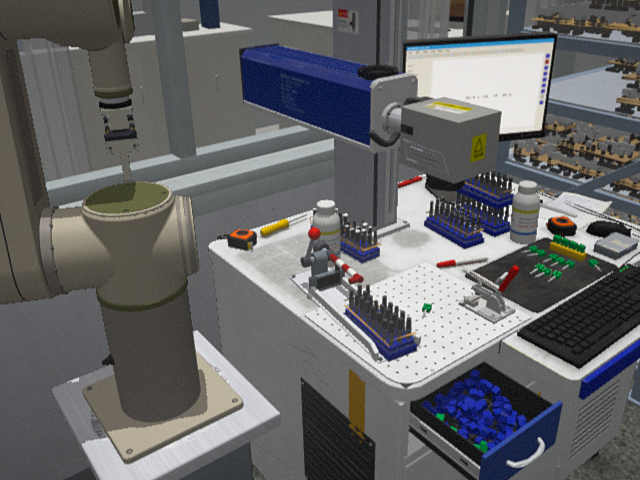

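View pics/top0.png

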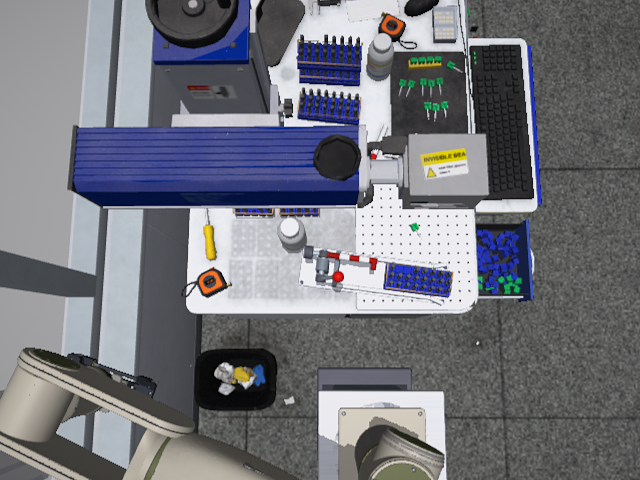

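```bash
python3 - <<'E'
from h import *
from scipy.spatial.transform import Rotation as R
from scipy.optimize import least_squares
L={'lane':(0,0,0),'stop':(0,70,25),'hinge':(0,112,68),'knob':(-34,69,158),'bar':(28,-24,68)}
M={'lane':(446,38),'stop':(455,107),'hinge':(464,159),'knob':(426,109),'bar':(475,11)}
def f(q):
    c,s=np.cos(q[2]),np.sin(q[2])
    return np.concatenate([[q[0]+c*L[k][0]-s*L[k][1]-M[k][0],q[1]+s*L[k][0]+c*L[k][1]-M[k][1]] for k in L])
r=least_squares(f,[446,38,0],loss='soft_l1',f_scale=4);print(r.x,r.fun.round(1))
c,s=np.cos(r.x[2]),np.sin(r.x[2]);print('rack lane', np.array([[c,s],[-s,c]])@(np.array([430,-101])-r.x[:2]))
print(R.from_rotvec(state()['orientation']).as_matrix().round(3))
E
```

```text
[ 4.48817935e+02  3.85371184e+01 -1.25202082e-01] [ 2.8  0.5  2.6  1.  -1.2 -9.3 -2.3  2.2 -1.4  0.2]
rack lane [  -1.2459057 -140.794779 ]
[[-0.948  0.318 -0.   ]
 [ 0.318  0.948  0.   ]
 [ 0.     0.    -1.   ]]
```

Both pictures agree with the fit. In the top view the knob is at about (338,276), the bar end at (375,264) and the rack centre at (418,279). In the scene view the knob is at (314,233). The lane origin is about (449,38.5) with yaw -0.125. The rack sits at lane y of about -141, leaving a plausible 25 mm gap to the cross bar. Next: shut the fingers, align with the lane and approach.

step_arm(
  targets=[
    [[0,0,0],-0.1,0],
    [[0,0,0],-0.1,0],
    [[-22,-38,0],0,0],
    [[-22,-38,0],0,0],
    [[-22,-38,0],0,0],
    [[-22,-38,0],0,0],
    [[-22,-38,0],0,0],
    [[-22,-38,0],0,0],
  ],
  newtons=20,
)

```text
time_s: 1.8
tcp_pos: [294.1, 324.8, 218.8]
orientation: [0.194, 3.135, 0.001]
wrist_force: [0.3, 0.1, 0.5]
finger_gap: 33.9
gripper_force: 0.0
```

```bash
cat > w.py <<'E'
from h import *
from scipy.spatial.transform import Rotation as R
s=state();m=R.from_rotvec(s['orientation']).as_matrix()
d=np.array(s['tcp_pos'][:2])-[448.8,38.5];c,n=np.cos(-.125),np.sin(-.125)
print('t',round(s['time_s'],2),'lane',(np.array([[c,n],[-n,c]])@d).round(1),'z',round(s['tcp_pos'][2],1),'yaw of tool y rel lane y',round(np.arctan2(-m[0,1],m[1,1])+.125,3),'F',np.round(s['wrist_force'],1),'gap',s['finger_gap'])
E
python3 w.py
```

```text
t 1.8 lane [-189.2  264.7] z 218.8 yaw of tool y rel lane y 0.002 F [0.3 0.1 0.5] gap 33.94796148992896
```

step_arm(
  targets=[
    [[-22,-37,0],0,0],
    [[-22,-37,0],0,0],
    [[-22,-37,0],0,0],
    [[-22,-37,0],0,0],
    [[-22,-37,0],0,0],
    [[-22,-37,0],0,0],
    [[-24,-38,0],0,0],
    [[0,0,0],0,0],
  ],
)

```text
time_s: 2.6
tcp_pos: [417.8, 44.6, 218.8]
orientation: [0.203, 3.134, -0.003]
wrist_force: [0.0, 1.2, -0.6]
finger_gap: 0.0
gripper_force: 0.0
```

step_arm(
  targets=[
    [[0,0,40],0,0],
    [[0,0,38],0,0],
    [[0,0,0],0,0],
    [[0,0,0],0,0],
  ],
)

```text
time_s: 3.0
tcp_pos: [415.8, 49.5, 141.0]
orientation: [-0.193, -3.134, -0.0]
wrist_force: [-0.0, -0.5, 0.7]
finger_gap: 0.1
gripper_force: 0.0
```

```bash
python3 w.py
```

```text
t 3.0 lane [-34.1   6.8] z 141.0 yaw of tool y rel lane y 0.002 F [-0.  -0.5  0.7] gap 0.08833997938679924
```

step_arm(
  targets=[
    [[0,8,0],0,0],
    [[0,8,0],0,0],
    [[0,8,0],0,0],
    [[0,8,0],0,0],
    [[0,8,0],0,0],
    [[0,8,0],0,0],
    [[0,8,0],0,0],
    [[0,8,0],0,0],
  ],
)

```text
time_s: 3.8
tcp_pos: [424.3, 113.2, 140.6]
orientation: [-0.194, -3.135, -0.0]
wrist_force: [-0.4, -0.7, 1.1]
finger_gap: 0.3
gripper_force: 0.5
```

```bash
python3 w.py; python3 - <<'E'
from h import *
s=snapshot("scene");i=s["color"][170:330,230:430,::-1]
cv2.imwrite("pics/p1.png",cv2.resize(i,None,fx=3,fy=3))
E
```

```text
t 3.8 lane [-33.6  71.1] z 140.6 yaw of tool y rel lane y 0.001 F [-0.4 -0.7  1.1] gap 0.30763136616304926
```

View pics/p1.png

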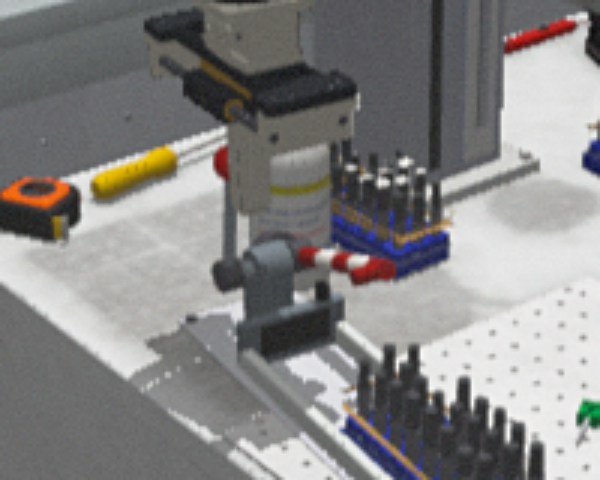

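The finger is pushing the red knob (crop 222,162). The rod is nearly upright and the arm has begun to rise (crop 345,260). I'll keep pushing.

step_arm(
  targets=[
    [[0,8,0],0,0],
    [[0,8,0],0,0],
    [[0,8,0],0,0],
    [[0,8,0],0,0],
    [[0,8,0],0,0],
    [[0,8,0],0,0],
    [[0,8,0],0,0],
    [[0,8,0],0,0],
  ],
)

```text
time_s: 4.65
tcp_pos: [432.2, 176.7, 140.6]
orientation: [-0.194, -3.135, 0.0]
wrist_force: [0.6, -1.1, -0.2]
finger_gap: 0.5
gripper_force: 0.3
```

step_arm(
  targets=[
    [[0,8,0],0,0],
    [[0,6,0],0,0],
    [[0,0,0],0,0],
    [[0,0,0],0,0],
    [[0,0,0],0,0],
  ],
)

```text
time_s: 5.15
tcp_pos: [434.0, 189.8, 140.7]
orientation: [0.194, 3.136, -0.0]
wrist_force: [-0.0, -0.2, 0.3]
finger_gap: 0.6
gripper_force: 0.0
```

```bash
python3 w.py; python3 - <<'E'
from h import *
s=snapshot("scene");i=s["color"][170:330,230:430,::-1]
cv2.imwrite("pics/p2.png",cv2.resize(i,None,fx=3,fy=3))
E
```

```text
t 5.15 lane [-33.6 148.2] z 140.7 yaw of tool y rel lane y 0.001 F [-0.  -0.2  0.3] gap 0.556213837111656
```

View pics/p2.png

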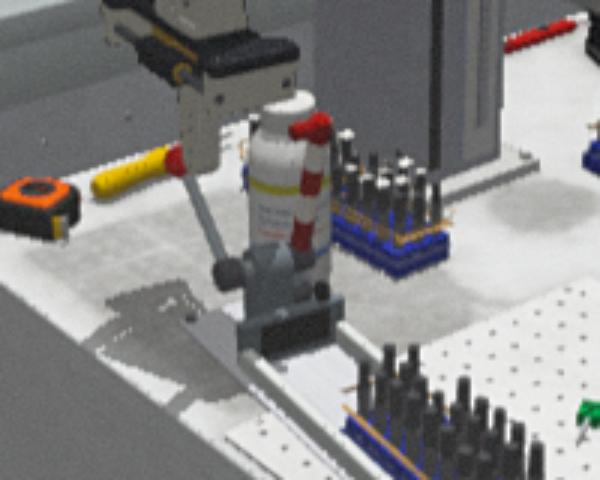

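The arm (crop 310,180) is near upright, past balance, and the knob is leaving the finger. I'll go up and then travel to behind the rack.

step_arm(
  targets=[
    [[0,-5,-30],0,0],
    [[0,-5,-35],0,0],
    [[0,-15,-25],0,0],
    [[0,-40,0],0,0],
    [[0,-40,0],0,0],
    [[0,-40,0],0,0],
    [[0,-40,0],0,0],
    [[-8,-40,0],0,0],
  ],
)

```text
time_s: 6.0
tcp_pos: [413.4, -35.9, 231.0]
orientation: [0.194, 3.135, -0.0]
wrist_force: [0.6, -0.4, -0.0]
finger_gap: 0.9
gripper_force: 0.0
```

step_arm(
  targets=[
    [[-8,-40,0],0,0],
    [[-8,-40,0],0,0],
    [[-9,-40,0],0,0],
    [[0,-40,0],0,0],
    [[0,-38,0],0,0],
    [[0,0,0],0,0],
    [[0,0,0],0,0],
    [[0,0,0],0,0],
  ],
)

```text
time_s: 6.8
tcp_pos: [414.5, -233.2, 230.6]
orientation: [0.194, 3.136, 0.001]
wrist_force: [0.4, 0.6, -0.9]
finger_gap: 0.1
gripper_force: 0.0
```

```bash
python3 w.py; python3 - <<'E'
from h import *
for n in("scene","top"):
    s=snapshot(n)
    if n=="scene":
        cv2.imwrite("pics/p3.png",cv2.resize(s["color"][150:390,230:470,::-1],None,fx=2.4,fy=2.4))
    for k in pinpoint(n,"tube_rack")[:1]:
        p=atz(s,k["centre"],6)[:2]-[448.8,38.5];c,m=np.cos(-.125),np.sin(-.125);print(n,k["p"],np.array([[c,m],[-m,c]])@p)
E
```

```text
t 6.8 lane [-2.000e-01 -2.739e+02] z 230.6 yaw of tool y rel lane y 0.001 F [ 0.4  0.6 -0.9] gap 0.12973473559747237
scene 0.76 [  -2.11093619 -136.58818961]
top 0.95 [   0.41188402 -134.1306302 ]
```

View pics/p3.png

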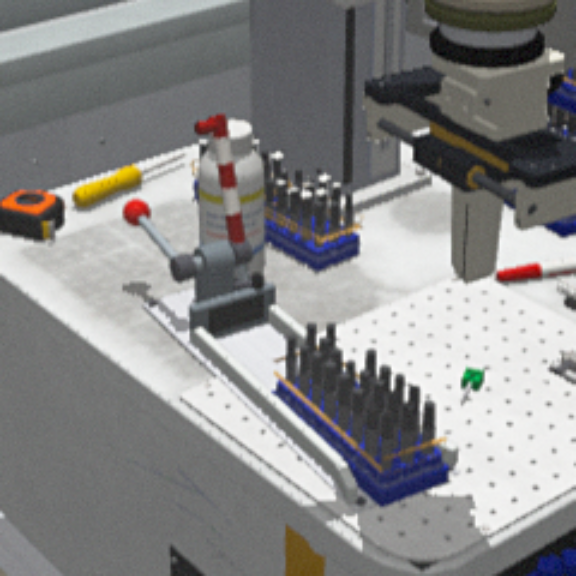

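The barrier is fully raised (crop 220,180) and the rack (360,420) is free, with its rear near (420,490). I'll descend behind it.

step_arm(
  targets=[
    [[0,0,40],0,0],
    [[0,0,40],0,0],
    [[0,0,40],0,0],
    [[0,0,40],0,0],
    [[0,0,30],0,0],
    [[0,0,0],0,0],
    [[0,5,0],0,0],
    [[0,5,0],0,0],
  ],
)

```text
time_s: 7.8
tcp_pos: [417.3, -224.5, 43.0]
orientation: [0.194, 3.133, -0.003]
wrist_force: [-0.7, -0.7, 0.4]
finger_gap: 0.6
gripper_force: 0.0
```

step_arm(
  targets=[
    [[0,4,0],0,0],
    [[0,4,0],0,0],
    [[0,4,0],0,0],
    [[0,4,0],0,0],
    [[0,4,0],0,0],
    [[0,4,0],0,0],
    [[0,4,0],0,0],
    [[0,4,0],0,0],
  ],
)

```text
time_s: 8.6
tcp_pos: [419.7, -192.3, 40.6]
orientation: [-0.194, -3.136, 0.001]
wrist_force: [-0.1, -2.2, -0.5]
finger_gap: 0.5
gripper_force: 1.2
```

step_arm(
  targets=[
    [[0,4,0],0,0],
    [[0,4,0],0,0],
    [[0,4,0],0,0],
    [[0,4,0],0,0],
    [[0,4,0],0,0],
    [[0,4,0],0,0],
    [[0,4,0],0,0],
    [[0,4,0],0,0],
  ],
)

```text
time_s: 9.4
tcp_pos: [423.6, -160.1, 40.6]
orientation: [-0.194, -3.136, -0.0]
wrist_force: [-0.4, -1.7, -1.3]
finger_gap: 0.4
gripper_force: 1.1
```

```bash
python3 w.py; python3 - <<'E'
from h import *
for n in("scene","top"):
    s=snapshot(n)
    if n=="scene":
        cv2.imwrite("pics/p4.png",cv2.resize(s["color"][190:390,270:470,::-1],None,fx=2.8,fy=2.8))
    for k in pinpoint(n,"tube_rack")[:1]:
        p=atz(s,k["centre"],6)[:2]-[448.8,38.5];c,m=np.cos(-.125),np.sin(-.125);print(n,k["p"],np.array([[c,m],[-m,c]])@p)
E
```

```text
t 9.4 lane [-2.000e-01 -2.002e+02] z 40.6 yaw of tool y rel lane y 0.001 F [-0.4 -1.7 -1.3] gap 0.4490557244027159
scene 0.84 [ -2.72919083 -92.67161124]
top 0.68 [ -1.13032957 -96.16639922]
```

View pics/p4.png

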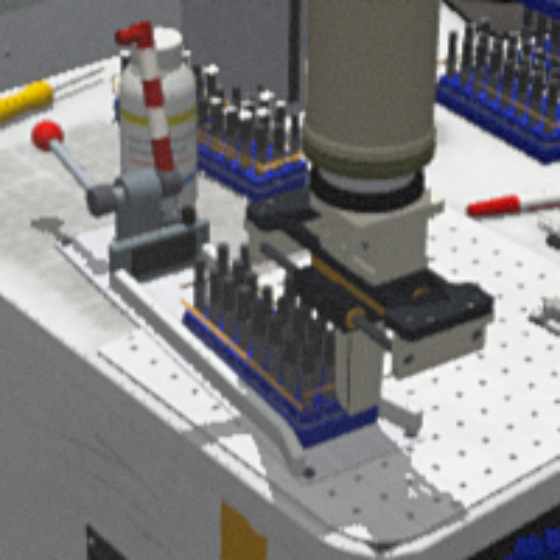

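The rack slides along between the rails (crop 280,380) with the finger at its rear, at about 2 N. Roughly 80 mm remains.

step_arm(
  targets=[
    [[0,4,0],0,0],
    [[0,4,0],0,0],
    [[0,4,0],0,0],
    [[0,4,0],0,0],
    [[0,4,0],0,0],
    [[0,4,0],0,0],
    [[0,4,0],0,0],
    [[0,4,0],0,0],
  ],
)

```text
time_s: 10.4
tcp_pos: [427.6, -128.4, 40.7]
orientation: [0.194, 3.136, -0.0]
wrist_force: [0.1, -3.8, 0.4]
finger_gap: 0.3
gripper_force: 1.5
```

step_arm(
  targets=[
    [[0,4,0],0,0],
    [[0,4,0],0,0],
    [[0,4,0],0,0],
    [[0,4,0],0,0],
    [[0,4,0],0,0],
    [[0,4,0],0,0],
    [[0,3,0],0,0],
    [[0,2,0],0,0],
  ],
)

```text
time_s: 11.2
tcp_pos: [431.2, -99.7, 40.7]
orientation: [0.194, 3.136, -0.0]
wrist_force: [-1.1, -3.2, 1.0]
finger_gap: -0.0
gripper_force: 1.8
```

step_arm(
  targets=[
    [[0,1,0],0,0],
    [[0,1,0],0,0],
    [[0,1,0],0,0],
    [[0,1,0],0,0],
    [[0,1,0],0,0],
    [[0,1,0],0,0],
    [[0,1,0],0,0],
    [[0,1,0],0,0],
  ],
)

```text
time_s: 12.0
tcp_pos: [432.2, -92.0, 40.7]
orientation: [0.194, 3.135, -0.0]
wrist_force: [-1.5, -3.4, 1.6]
finger_gap: 0.8
gripper_force: 1.9
```

```bash
python3 w.py; python3 - <<'E'
from h import *
for n in("scene","top"):
    s=snapshot(n)
    for k in pinpoint(n,"tube_rack")[:1]:
        p=atz(s,k["centre"],6)[:2]-[448.8,38.5];c,m=np.cos(-.125),np.sin(-.125);print(n,k["p"],np.array([[c,m],[-m,c]])@p)
E
```

```text
t 12.0 lane [  -0.2 -131.5] z 40.7 yaw of tool y rel lane y 0.001 F [-1.5 -3.4  1.6] gap 0.7534988169216776
scene 0.81 [ -4.71446    -29.16137358]
top 0.59 [ -0.42214406 -29.0784026 ]
```

About 15 mm left.

step_arm(
  targets=[
    [[0,1.5,0],0,0],
    [[0,1.5,0],0,0],
    [[0,1.5,0],0,0],
    [[0,1,0],0,0],
    [[0,1,0],0,0],
    [[0,1,0],0,0],
    [[0,1,0],0,0],
    [[0,1,0],0,0],
  ],
)

```text
time_s: 13.0
tcp_pos: [433.3, -82.5, 40.7]
orientation: [-0.194, -3.136, 0.0]
wrist_force: [0.1, -4.3, 2.5]
finger_gap: 0.8
gripper_force: 2.1
```

step_arm(
  targets=[
    [[0,0.5,0],0,0],
    [[0,0.5,0],0,0],
    [[0,0.5,0],0,0],
    [[0,0.5,0],0,0],
  ],
)

```text
time_s: 13.4
tcp_pos: [433.6, -80.6, 40.6]
orientation: [0.194, 3.136, -0.0]
wrist_force: [-0.2, -4.2, 3.8]
finger_gap: 0.9
gripper_force: 2.1
```

step_arm(
  targets=[
    [[0,0.5,0],0,0],
    [[0,0.5,0],0,0],
    [[0,0.5,0],0,0],
  ],
)

```text
time_s: 13.7
tcp_pos: [433.8, -79.1, 40.7]
orientation: [0.194, 3.136, -0.0]
wrist_force: [-0.8, -4.1, 2.7]
finger_gap: 0.7
gripper_force: 2.2
```

Not yet at the stop; I'll continue in small steps.

step_arm(
  targets=[
    [[0,0.5,0],0,0],
    [[0,0.5,0],0,0],
    [[0,0.5,0],0,0],
    [[0,0.5,0],0,0],
  ],
)

```text
time_s: 14.1
tcp_pos: [434.0, -77.1, 40.6]
orientation: [-0.194, -3.136, 0.0]
wrist_force: [-1.7, -6.6, 3.0]
finger_gap: 0.4
gripper_force: 3.5
```

step_arm(
  targets=[
    [[0,0.5,0],0,0],
    [[0,0.5,0],0,0],
    [[0,0.5,0],0,0],
  ],
)

```text
time_s: 14.4
tcp_pos: [433.9, -77.1, 40.7]
orientation: [-0.194, -3.135, 0.004]
wrist_force: [-4.0, -13.7, 3.5]
finger_gap: 0.2
gripper_force: 7.5
```

```bash
python3 w.py; python3 - <<'E'
from h import *
for n in("scene","top"):
    s=snapshot(n)
    if n=="scene":cv2.imwrite("pics/p5.png",cv2.resize(s["color"][200:360,270:430,::-1],None,fx=3.6,fy=3.6,interpolation=2))
    for k in pinpoint(n,"tube_rack")[:1]:
        p=atz(s,k["centre"],6)[:2]-[448.8,38.5];c,m=np.cos(-.125),np.sin(-.125);print(n,k["p"],np.array([[c,m],[-m,c]])@p)
E
```

```text
t 14.4 lane [  -0.4 -116.5] z 40.7 yaw of tool y rel lane y 0.001 F [ -4.  -13.7   3.5] gap 0.2122000689662357
scene 0.86 [ -2.24010011 -19.91390106]
top 0.65 [ -2.15888477 -15.09740612]
```

View pics/p5.png

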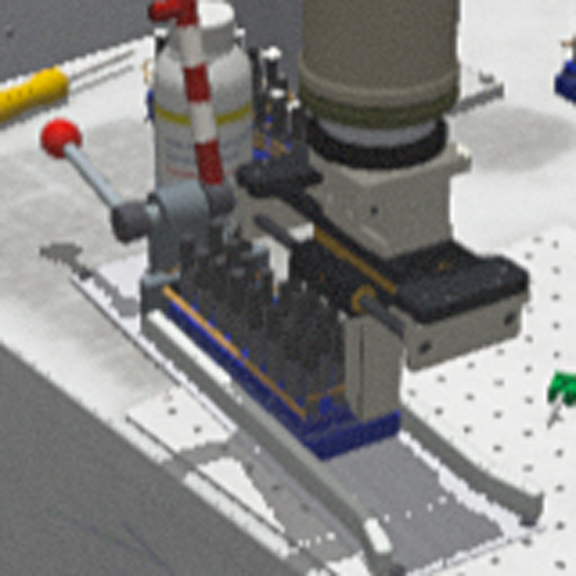

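The force rose to 14 N with no further motion. TCP lane y is -116.5, which matches home, and the rack's front (crop 170,290) is against the stop. I'll back off along the lane, then up.

step_arm(
  targets=[
    [[0,-3,0],0,0],
    [[0,-10,0],0,0],
    [[0,-30,0],0,0],
    [[0,-40,0],0,0],
    [[0,-20,-30],0,0],
    [[0,0,-40],0,0],
    [[0,0,-40],0,0],
    [[0,0,0],0,0],
  ],
)

```text
time_s: 15.4
tcp_pos: [424.5, -179.9, 156.6]
orientation: [0.194, 3.127, -0.005]
wrist_force: [0.9, 0.1, 0.8]
finger_gap: 0.4
gripper_force: 0.0
```

step_arm(
  targets=[
    [[0,0,0],0,0],
    [[0,0,0],0,0],
    [[0,0,0],0,0],
  ],
)

```text
time_s: 15.7
tcp_pos: [420.4, -177.2, 148.7]
orientation: [-0.194, -3.133, -0.003]
wrist_force: [-0.2, 0.8, 0.6]
finger_gap: 0.1
gripper_force: 0.0
```

```bash
python3 w.py; python3 - <<'E'
from h import *
for n in("scene","top"):
    s=snapshot(n)
    if n=="scene":cv2.imwrite("pics/p6.png",cv2.resize(s["color"][190:390,270:470,::-1],None,fx=2.8,fy=2.8,interpolation=2))
    for k in pinpoint(n,"tube_rack")[:1]:
        p=atz(s,k["centre"],6)[:2]-[448.8,38.5];c,m=np.cos(-.125),np.sin(-.125);print(n,k["p"],np.array([[c,m],[-m,c]])@p)
E
```

```text
t 15.7 lane [  -1.3 -217.5] z 148.7 yaw of tool y rel lane y 0.001 F [-0.2  0.8  0.6] gap 0.14444560538920112
scene 0.76 [-5.95339007 -8.78746647]
top 0.86 [  2.64551156 -15.74518164]
```

View pics/p6.png

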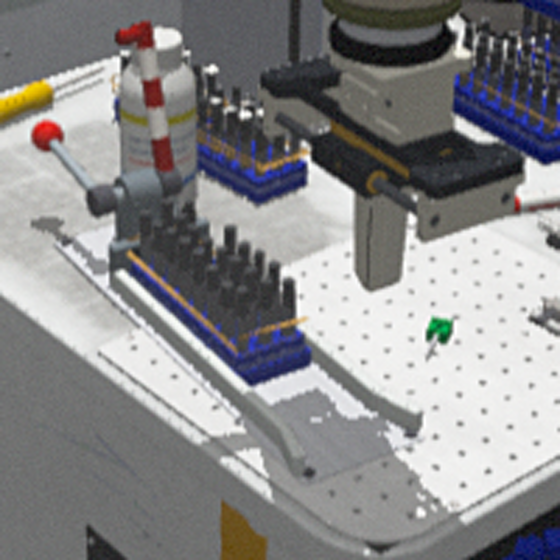

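The rack is home against the stop (crop 210,300), the barrier is still raised (150,90), and the gripper is clear of everything.

```bash
python3 -c "
from rig import *
print(job_done())"
```

```text
the job is handed in; nothing more can be done
None
```

The barrier stays raised by itself, the rack is home against the end stop, the bystanders were left alone, and the job is handed in; no verdict was returned.

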